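# Find a bangle's size on the slot gauge

### The arm

A 6-joint arm with a two-finger parallel gripper is mounted at the origin on the work surface. World frame = base frame: x ahead of the robot, y to its left, z up, the work surface at z = 0. Lengths are in mm, angles in rad, forces in N, time in s.
With the tool pointing down it reaches from about 275 to 875 mm from the base axis. Payload 12.5 kg.
Tool frame: the origin (TCP) lies between the finger pads; the fingertips stand 19 mm ahead of it and the grasp point (between the pads) is the TCP; z points along the fingers, y is the line along which they close (so a half turn about z gives the same grasp; the last joint's range is limited). The gripper opens to 85 mm and grips with 20 to 120 N. Pads are 22 mm wide; open, the fingers measure 114 mm over their backs; the gripper's body (76 mm by 85 mm) begins 54 mm behind the grasp point. The pads swing forward as they close: fully open they stand 13 mm farther back than shut.
Start: joints at [-1.251, 0.351, 1.652, -0, 1.139, -0.085], TCP at [216.626, -505.527, 250.29] pointing down, gripper open.
Joint ranges: [-2.75, 2.75], [-0.79, 2.1], [0.01, 2.65], [-1.57, 4.71], [0.07, 3.14], [-2.87, 2.87]. Speed limits (rad/s): [2.22, 2.22, 2.79, 3.14, 3.14, 3.14].

### API

Orientations are given as a rotation vector (axis times angle).
In Python, from rig import robot gives the robot as it stands.
- The arm moves only by the tool move_arm, never from a script. Its argument "motion" is a list of rows, each a list of 4 numbers: the shift along the tool's x, y, z normalised to -1 to 1, where 1 is 1 m, then the turn about the tool's z normalised to -1 to 1, where 1 is pi rad. In form: [[x, y, z, twist], ...]. A call has 1 to 5 rows; each row is the pose to reach, as a shift and turn from the pose commanded when the call began, along the tool's axes at that moment, turning the shorter way round; what a row does not reach only later rows make up. A row lasts 1/10 s, in which the tool goes at most 50 mm and 8.59 degrees, less where a joint would pass 70% of its speed; a pose out of reach is approached as far as the arm can. A call with a number of a shift or a turn outside -1 to 1 is refused whole. A call with a gripper value outside its range is refused whole. "fingers" is the opening, from 0 (shut) to 1 (fully open), set as the call begins (left out, the last holds). The fingers move at their own pace and stop on an object; "force" is the grip in N (left out, the last holds). Time passes only in rows, so rows that repeat a pose let the fingers close. It gives the time, the measured TCP pose, the force, the opening and the grip force at its end, in the units of the state.
- robot.get_obs(): the state, without advancing time (a new reading comes with each control period).
- robot.grab_frame(name): name is "scene" or "side" or "wrist"; returns a dict with "color" (400x640x3 uint8, blue, green, red), "K" (3x3 intrinsics, pixels), "k1" (the pictures are not rectified: a ray, as slopes to the right and down, at radius r is drawn at 1 + k1 r^2 times it, then the intrinsics apply), "pose" (4x4, takes a point from camera to world coordinates). Camera axes: x right, y up, looking along -z (the intrinsics and any distortion apply to the point x, -y, -z); pixel columns grow to the right and rows downward; lengths in mm; the calibration is good to about 2 mm. A picture is of the moment at which its call begins. There is no depth.
- robot.job_done(): hands the job in; it is judged then, once.
The state is a dict: "t": time; "joint_positions": joint angles; "joint_velocities": joint speeds; "effort": joint torques, N m; "tcp_pos": TCP position; "tcp_rot": TCP orientation; "ft_force": force on the tool from outside, world axes, zero at the start; "wrist_torque": the same for the moment, N m; "finger_gap": opening from 0.0 (shut) to 1.0 (fully open); "grip_force": force on a finger pad.
Only numpy, scipy, OpenCV 4.12 (cv2) and the standard library are available. Lean on these libraries where they do the work, as an engineer would, in place of code of your own. Each camera call takes 0.05 s, during which the arm holds its last target. There are 200 camera calls.

### The job

A brass bangle lies on the black slot gauge: find its size by sliding it over the plate squarely up to the slots one after another, starting with the narrowest (one red dot) and skipping none, pressing it against both prongs each time, until it enters a slot; push it fully home against the back of that slot and leave it there. Keep it flat on the plate, never lifted or tipped up, and leave the two bangles in the red tray and the hammer, brush, jar and steel block where they are.

Things in the scene. Friction and masses are not known exactly. Their poses are not given: they have to be found in the camera images.
- gauge: fixed gauge: black plate 200 x 330 mm, 5 mm thick; along its far side five aluminium prongs (12 mm wide, round noses, 14 mm above the plate) form four slots open to the robot. Origin on the bench under the plate; x points into the slots, z up. The plate spans x -110 to +90, y -165 to +165 mm; noses begin at x +14, the slots' back wall is at x +80 mm. The bangle slides on the free plate in front
- slot1 (a point): slot marked with 1 red dot on the back wall, 52 mm wide: the point midway in its mouth, on the plate's top (gauge x +20, y -120 mm). The prongs' noses are half-rounds of 6 mm radius centred on this line. x points into the slot, whose back wall is 60 mm further in. Slots 1 to 4 go from narrowest to widest along gauge +y
- slot2 (a point): slot marked with 2 red dots on the back wall, 60 mm wide: the point midway in its mouth, on the plate's top (gauge x +20, y -52 mm). The prongs' noses are half-rounds of 6 mm radius centred on this line. x points into the slot, whose back wall is 60 mm further in. Slots 1 to 4 go from narrowest to widest along gauge +y
- slot3 (a point): slot marked with 3 red dots on the back wall, 68 mm wide: the point midway in its mouth, on the plate's top (gauge x +20, y 24 mm). The prongs' noses are half-rounds of 6 mm radius centred on this line. x points into the slot, whose back wall is 60 mm further in. Slots 1 to 4 go from narrowest to widest along gauge +y
- slot4 (a point): slot marked with 4 red dots on the back wall, 76 mm wide: the point midway in its mouth, on the plate's top (gauge x +20, y 108 mm). The prongs' noses are half-rounds of 6 mm radius centred on this line. x points into the slot, whose back wall is 60 mm further in. Slots 1 to 4 go from narrowest to widest along gauge +y
- bangle_p: plain brass ring, one of three look-alikes with outer diameters 56.5, 64.5 and 72.5 mm; which name has which size is not told. Wall 5 mm thick (open middle 46.5 mm or more), 10 mm tall, 50 to 120 g, lying flat. Origin: ring's centre, at its underside. One of the three lies on the gauge's plate, two in the red tray, dealt anew each time
- bangle_q: plain brass ring, one of three look-alikes with outer diameters 56.5, 64.5 and 72.5 mm; which name has which size is not told. Wall 5 mm thick (open middle 46.5 mm or more), 10 mm tall, 50 to 120 g, lying flat. Origin: ring's centre, at its underside. One of the three lies on the gauge's plate, two in the red tray, dealt anew each time
- bangle_r: plain brass ring, one of three look-alikes with outer diameters 56.5, 64.5 and 72.5 mm; which name has which size is not told. Wall 5 mm thick (open middle 46.5 mm or more), 10 mm tall, 50 to 120 g, lying flat. Origin: ring's centre, at its underside. One of the three lies on the gauge's plate, two in the red tray, dealt anew each time
- tray: red tray fixed to the bench, 210 x 115 mm, 25 mm tall, walls and floor 5 mm, holding the two bangles that are not being sized; origin at the centre of its underside, long side along x
- hammer: small hammer, 220 mm long, lying to the right of the gauge; leave it
- brush: bench brush, 170 mm long, lying to the right of the gauge; leave it
- jar: amber jar, 44 mm across, 42 mm tall, standing beyond the gauge; leave it
- beadblock: steel block 45 x 45 x 30 mm, standing beyond the gauge; leave it
Not all that is in view belongs to the job. Leave any blue or turquoise look-alike of the bangle_q alone. Leave any purple or turquoise look-alike of the bangle_r alone.

How it is judged (in metres and radians):
On the way, in this order (a step that is already met when the one before it is completed fails the run):
1. the bangle is tried in the narrowest slot: it sits flat against both prongs of slot 1 (((x of bangle_p in the frame of slot1 above -0.0162 m and y of bangle_p in the frame of slot1 between -0.006 and 0.006 m and height (world z) of bangle_p below 0.009 m) or (x of bangle_q in the frame of slot1 above -0.025 m and y of bangle_q in the frame of slot1 between -0.006 and 0.006 m and height (world z) of bangle_q below 0.009 m) or (x of bangle_r in the frame of slot1 above -0.0316 m and y of bangle_r in the frame of slot1 between -0.006 and 0.006 m and height (world z) of bangle_r below 0.009 m))), for 0.1 s.
2. the bangle is tried in slot 2: it sits against both prongs or begins to enter (((x of bangle_p in the frame of slot2 above -0.01 m and y of bangle_p in the frame of slot2 between -0.006 and 0.006 m and height (world z) of bangle_p below 0.009 m) or (x of bangle_q in the frame of slot2 above -0.0169 m and y of bangle_q in the frame of slot2 between -0.006 and 0.006 m and height (world z) of bangle_q below 0.009 m) or (x of bangle_r in the frame of slot2 above -0.0261 m and y of bangle_r in the frame of slot2 between -0.006 and 0.006 m and height (world z) of bangle_r below 0.009 m))), for 0.1 s.
3. the bangle is fully home in slot 2 if it fits there; otherwise it is tried in slot 3 (sits against both prongs or begins to enter) (((x of bangle_p in the frame of slot2 above 0.0257 m and y of bangle_p in the frame of slot2 between -0.006 and 0.006 m and height (world z) of bangle_p below 0.009 m) or (x of bangle_q in the frame of slot3 above -0.01 m and y of bangle_q in the frame of slot3 between -0.006 and 0.006 m and height (world z) of bangle_q below 0.009 m) or (x of bangle_r in the frame of slot3 above -0.0176 m and y of bangle_r in the frame of slot3 between -0.006 and 0.006 m and height (world z) of bangle_r below 0.009 m))), for 0.1 s.
At the end, for the whole second after the job is handed in: The bangle from the plate rests flat in the narrowest slot that admits it, within 6 mm of touching the back wall and within 6 mm of the slot's middle line, at rest; the other two bangles are in the red tray (((x of bangle_p in the frame of slot2 above 0.0257 m and y of bangle_p in the frame of slot2 between -0.006 and 0.006 m and height (world z) of bangle_p below 0.009 m and linear speed of bangle_p below 0.01 m/s and x of bangle_q in the frame of tray between -0.095 and 0.095 m and y of bangle_q in the frame of tray between -0.05 and 0.05 m and height (world z) of each of bangle_q, bangle_r below 0.02 m and x of bangle_r in the frame of tray between -0.095 and 0.095 m and y of bangle_r in the frame of tray between -0.05 and 0.05 m) or (x of bangle_q in the frame of slot3 above 0.0217 m and y of bangle_q in the frame of slot3 between -0.006 and 0.006 m and height (world z) of bangle_q below 0.009 m and linear speed of bangle_q below 0.01 m/s and x of bangle_p in the frame of tray between -0.095 and 0.095 m and y of bangle_p in the frame of tray between -0.05 and 0.05 m and height (world z) of each of bangle_p, bangle_r below 0.02 m and x of bangle_r in the frame of tray between -0.095 and 0.095 m and y of bangle_r in the frame of tray between -0.05 and 0.05 m) or (x of bangle_r in the frame of slot4 above 0.0177 m and y of bangle_r in the frame of slot4 between -0.006 and 0.006 m and height (world z) of bangle_r below 0.009 m and linear speed of bangle_r below 0.01 m/s and x of bangle_p in the frame of tray between -0.095 and 0.095 m and y of bangle_p in the frame of tray between -0.05 and 0.05 m and height (world z) of each of bangle_p, bangle_q below 0.02 m and x of bangle_q in the frame of tray between -0.095 and 0.095 m and y of bangle_q in the frame of tray between -0.05 and 0.05 m))).
It fails at once if a bangle is lifted more than 20 mm off the plate or tipped by more than 0.35 rad (height (world z) of any of bangle_p, bangle_q, bangle_r above 0.025 m or angle between any of bangle_p, bangle_q, bangle_r's own z axis and vertical above 0.35 rad).
It fails at once if the hammer, brush, jar or steel block is moved by more than 30 mm (distance of any of hammer, brush, jar, beadblock from where it was at the start of the episode above 0.03 m).
It also fails if it takes over 72 s, if anything falls off the work surface, if the arm or the gripper's body presses on something with over 40 N, if the wrist force passes 120 N, or if a joint passes its speed limit or range.

## Working session

There is one attempt and no reset: what is moved stays moved. The work goes in short steps, Python scripts to look and compute and a tool call to move; the robot and the scene stay as the last step left them, time stands still between calls to the robot, and variables do not carry over. Pictures are saved under pics/ and viewed, at most 10 in all, crops included, and the job is handed in when it is done.

Besides the shell and the picture viewer there is one more tool, called after "Emit:" as name(argument=value, ...) on one line, values as JSON. move_arm: Moves the arm, as the interface text tells. Scaled input: -1 to 1 covers 1 m each way for a shift and pi rad each way for a turn. Its arguments: {"type":"object","properties":{"motion":{"type":"array"},"fingers":{"type":"number"},"force":{"type":"number"}},"required":["motion"]}

```bash
ls; mkdir -p pics
cat > h.py <<'E'
import numpy as np, cv2
from rig import robot
def ray(f,px):
    K=np.array(f["K"]);p=np.array(f["pose"])
    d=np.array([(px[0]-K[0,2])/K[0,0],(px[1]-K[1,2])/K[1,1]]);u=d.copy()
    for _ in range(30): u=d/(1+f["k1"]*(u@u))
    v=p[:3,:3]@np.array([u[0],-u[1],-1.]); return p[:3,3],v
def onz(f,px,z):
    o,v=ray(f,px); return o+v*(z-o[2])/v[2]
def proj(f,P):
    K=np.array(f["K"]);p=np.array(f["pose"])
    c=p[:3,:3].T@(np.asarray(P,float)-p[:3,3]); u=np.array([c[0],-c[1]])/-c[2]
    u=u*(1+f["k1"]*(u@u)); return K[0,0]*u[0]+K[0,2],K[1,1]*u[1]+K[1,2]
E
python3 - <<'E'
from h import *
import pickle
o=robot.get_obs(); print({k:np.round(o[k],3) for k in ("t","tcp_pos","tcp_rot","finger_gap","ft_force")})
fs={n:robot.grab_frame(n) for n in ("scene","side","wrist")}
pickle.dump(fs,open("f0.pkl","wb"))
for n in fs:
    cv2.imwrite(f"pics/{n}0.png",fs[n]["color"]); print(n,np.round(fs[n]["pose"],2).tolist(),fs[n]["k1"],np.array(fs[n]["K"])[0,0])
E
```

```text
pics
{'t': np.float64(0.0), 'tcp_pos': array([ 216.519, -505.237,  249.726]), 'tcp_rot': array([-3.076, -0.631,  0.   ]), 'finger_gap': np.float64(0.996), 'ft_force': array([-0.256,  0.021,  0.139])}
scene [[0.37, -0.61, 0.7, 1413.49], [0.93, 0.26, -0.26, -370.72], [-0.02, 0.75, 0.67, 835.61], [0.0, 0.0, 0.0, 1.0]] 0.031078289117638182 423.8002190707903
side [[-0.99, 0.1, -0.11, 440.38], [-0.15, -0.75, 0.65, 638.85], [-0.01, 0.66, 0.75, 827.08], [0.0, 0.0, 0.0, 1.0]] -0.07496174479545582 416.55826703901045
wrist [[0.39, 0.87, 0.3, 292.89], [-0.92, 0.37, 0.13, -471.62], [-0.0, -0.32, 0.95, 372.16], [0.0, 0.0, 0.0, 1.0]] -0.041909595469779674 293.3605744190015
```

View pics/scene0.png

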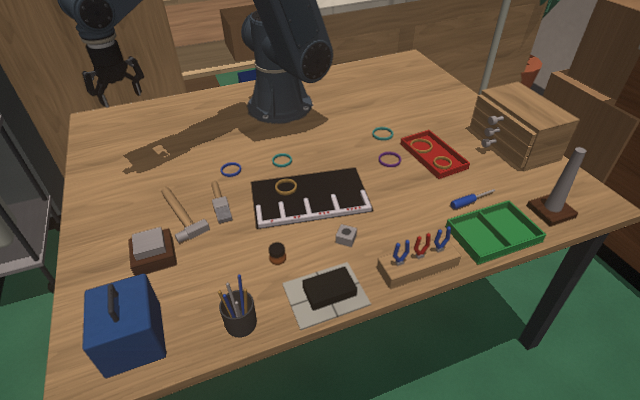

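View pics/side0.png

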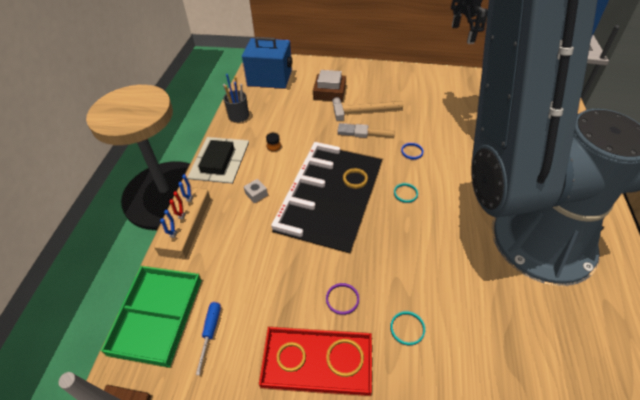

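Run:
```python
from h import *
import pickle
fs=pickle.load(open("f0.pkl","rb"))
rois={"scene":(245,160,380,235),"side":(265,135,390,255)}
for n,(x0,y0,x1,y1) in rois.items():
    f=fs[n]; im=f["color"]; hsv=cv2.cvtColor(im,cv2.COLOR_BGR2HSV)
    def mk(m):
        z=np.zeros(m.shape,np.uint8); z[y0:y1,x0:x1]=m[y0:y1,x0:x1]; return z
    S,V,H=hsv[...,1].astype(int),hsv[...,2].astype(int),hsv[...,0]
    blk=mk((V<60)*np.uint8(255)); 
    c=max(cv2.findContours(blk,0,1)[0],key=cv2.contourArea)
    W=np.array([onz(f,p[0],5)[:2] for p in c],np.float32)
    r=cv2.minAreaRect(W); print(n,"black",r,np.round(cv2.boxPoints(r)).tolist())
    gold=mk(((H>14)&(H<32)&(S>100)&(V>70))*np.uint8(255))
    # inside plate hull only
    hm=np.zeros_like(gold); cv2.fillPoly(hm,[cv2.convexHull(c)],255); hm=cv2.erode(hm,np.ones((5,5)))
    gold&=hm
    g=np.argwhere(gold)[:,::-1]
    h=cv2.convexHull(g.astype(np.int32))
    Wg=np.array([onz(f,p[0],15)[:2] for p in h],np.float32)
    print(" gold n",len(g),"circ",cv2.minEnclosingCircle(Wg),"ell",cv2.fitEllipse(Wg))
    wht=mk(((S<60)&(V>110))*np.uint8(255))
    out=cv2.resize(im[y0:y1,x0:x1],None,fx=5,fy=5,interpolation=cv2.INTER_CUBIC)
    cv2.imwrite(f"pics/{n}_crop.png",out)
```

```text
scene black ((534.8301391601562, -76.03694152832031), (327.4565734863281, 199.41162109375), 79.67418670654297) [[407.0, -219.0], [604.0, -255.0], [662.0, 67.0], [466.0, 103.0]]
 gold n 172 circ ((480.0957946777344, -129.5258331298828), 37.41096878051758) ell ((479.3406677246094, -130.79193115234375), (66.75655364990234, 74.57567596435547), 69.4657211303711)
side black ((533.592529296875, -74.315185546875), (324.40509033203125, 193.38877868652344), 79.84721374511719) [[410.0, -217.0], [600.0, -251.0], [657.0, 68.0], [467.0, 102.0]]
 gold n 284 circ ((476.0252380371094, -127.45050811767578), 37.99949264526367) ell ((476.4034118652344, -128.13525390625), (68.83463287353516, 76.56497192382812), 4.63802433013916)
```

View pics/scene_crop.png

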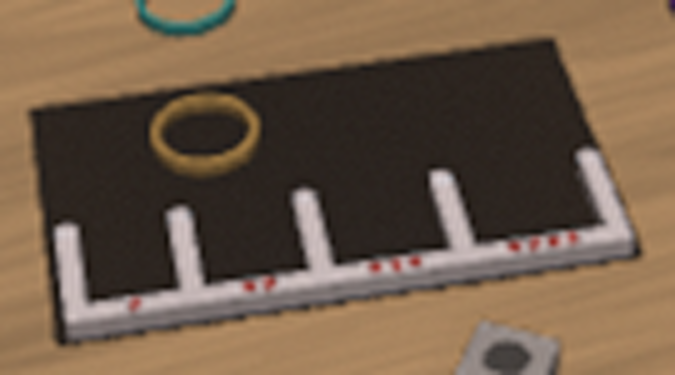

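View pics/side_crop.png

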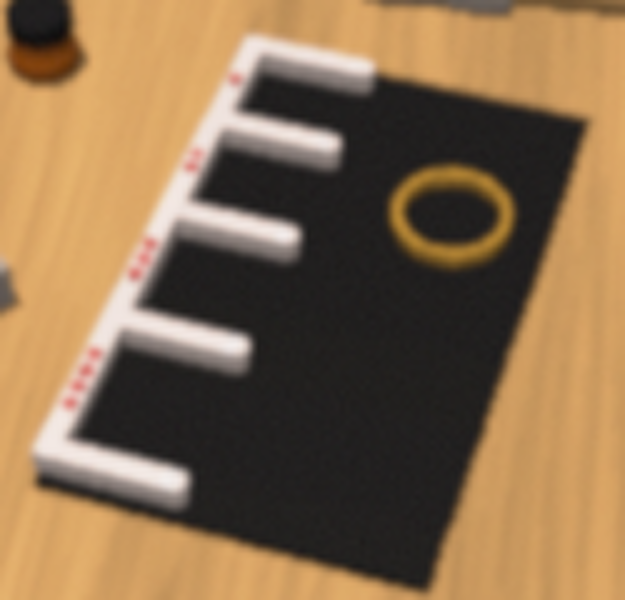

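The gauge's near edge midpoint is at about (438, -58), with its rectangle at yaw -10.2° and a size close to 330 x 200. Both views agree within 2-3 mm, and the slot with one dot is on the -y side. The ring's centre is at about (478, -129), at scene px (286, 187). I plan to put the shut fingers inside the ring and tow it.

```bash
cat >> h.py <<'E'
from scipy.spatial.transform import Rotation as R
G0=np.array([545.3,-77.5]); YAW=np.radians(-10.2)
c,s=np.cos(YAW),np.sin(YAW); A=np.array([[c,-s],[s,c]])
def g2w(p): return G0+A@np.asarray(p,float)
def w2g(p): return A.T@(np.asarray(p)[:2]-G0)
def plan(gx,gy,z):
    o=robot.get_obs(); Rt=R.from_rotvec(o["tcp_rot"]).as_matrix()
    w=np.r_[g2w([gx,gy]),z]; d=Rt.T@(w-o["tcp_pos"])/1000
    v=Rt.T@np.array([c,s,0]); tw=np.arctan2(v[1],v[0])
    print("t",round(o["t"],2),"gauge",np.round(w2g(o["tcp_pos"]),1),"z",round(o["tcp_pos"][2],1),"F",np.round(o["ft_force"],1),"shift",np.round(d,4),"twist",round(tw/np.pi,4))
E
python3 - <<'E'
from h import *
print(w2g([478,-129])); plan(*w2g([478,-129]),130)
E
```

```text
[-57.11650029 -62.60387683]
t 0.15 gauge [-247.8 -479.3] z 249.9 F [ 0.5 -0.4  0.3] shift [ 0.3885 -0.2429  0.1201] twist 0.1855
```

Emit:
move_arm(motion=[[0.389,-0.243,0,0.1855],[0.389,-0.243,0,0.1855],[0.389,-0.243,0,0.1855],[0.389,-0.243,0,0.1855],[0.389,-0.243,0,0.1855]], fingers=0)

```text
t: 0.65
tcp_pos: [352.1, -310.9, 250.3]
tcp_rot: [3.128, -0.288, 0.0]
ft_force: [1.0, -0.3, 1.1]
finger_gap: 0.146
grip_force: 0.0
```

```bash
python3 -c "
from h import *
plan(-57.1,-62.6,130)"
```

```text
t 0.65 gauge [-148.8 -264. ] z 250.3 F [ 1.  -0.3  1.1] shift [ 0.0906 -0.2019  0.1203] twist -0.0017
```

Emit:
move_arm(motion=[[0.09,-0.202,0.12,0],[0.09,-0.202,0.12,0],[0.09,-0.202,0.12,0],[0.09,-0.202,0.12,0],[0.09,-0.202,0.12,0]])

```text
t: 1.15
tcp_pos: [475.9, -128.9, 130.2]
tcp_rot: [3.129, -0.279, 0.0]
ft_force: [0.1, -0.7, 0.7]
finger_gap: -0.003
grip_force: 0.0
```

Emit:
move_arm(motion=[[0,0,0,0],[0,0,0,0]])

```text
t: 1.35
tcp_pos: [475.1, -129.9, 130.5]
tcp_rot: [-3.129, 0.276, 0.002]
ft_force: [-0.2, 0.1, -0.3]
finger_gap: 0.002
grip_force: 0.0
```

Run:
```python
from h import *
plan(-57.1,-62.6,40)
f=robot.grab_frame("wrist"); cv2.imwrite("pics/w1.png",f["color"])
im=f["color"]; hsv=cv2.cvtColor(im,cv2.COLOR_BGR2HSV); H,S,V=[hsv[...,i].astype(int) for i in range(3)]
m=((H>14)&(H<32)&(S>110)&(V>60)).astype(np.uint8)*255
for cc in cv2.findContours(m,cv2.RETR_EXTERNAL,1)[0]:
    if cv2.contourArea(cc)>150: print(cv2.boundingRect(cc),cv2.contourArea(cc))
print("ring px",proj(f,[478,-129,15]),[proj(f,[*g2w(p),5]) for p in ((20,-120),(20,-52),(20,24),(20,108))])
```

```text
t 1.35 gauge [-59.9 -64. ] z 130.5 F [-0.2  0.1 -0.3] shift [ 0.0029 -0.0014  0.0905] twist 0.0007
(0, 354, 33, 31) 626.5
(444, 298, 46, 35) 1148.5
(279, 165, 75, 73) 4165.5
(0, 0, 640, 400) 114924.0
ring px (np.float64(316.00920039151663), np.float64(204.06262413471916)) [(np.float64(387.2215038116831), np.float64(109.87406112636218)), (np.float64(303.051771649346), np.float64(109.45108399867848)), (np.float64(209.3952242837259), np.float64(109.77599227512138)), (np.float64(109.2777171907158), np.float64(111.12145556968389))]
```

View pics/w1.png

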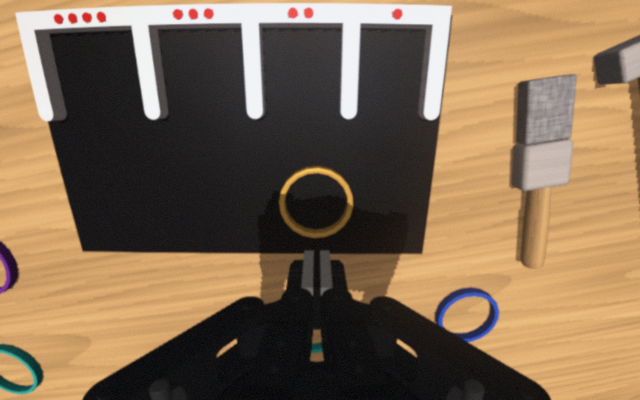

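Run:
```python
from h import *
f=dict(robot.grab_frame("wrist")); im=f["color"]
hsv=cv2.cvtColor(im,cv2.COLOR_BGR2HSV); H,S,V=[hsv[...,i].astype(int) for i in range(3)]
for p in ((83,250.5),(422,252.5)): print("corner",w2g(onz(f,p,5)))
m=((H>14)&(H<32)&(S>110)&(V>60)).astype(np.uint8)*255
m[:160]=0;m[245:]=0;m[:,:270]=0;m[:,360:]=0
n,l,st,_=cv2.connectedComponentsWithStats(m); m=(l==1+np.argmax(st[1:,4])).astype(np.uint8)
c_=cv2.convexHull(max(cv2.findContours(m,0,1)[0],key=cv2.contourArea))
W=np.array([onz(f,p[0],15)[:2] for p in c_],np.float32)
(cx,cy),r=cv2.minEnclosingCircle(W); print("ring g",w2g([cx,cy]),"dia",2*r,cv2.fitEllipse(W))
w=((S<70)&(V>150)).astype(np.uint8)
# prong centres on rows near noses, top z=19
for row in (100,60):
    x=np.flatnonzero(np.diff(np.r_[0,w[row,:460],0].astype(int)))
    for a,b in zip(x[::2],x[1::2]):
        if b-a>5: print(row,"prong g",np.round(w2g(onz(f,((a+b-1)/2,row),19)),1),"w px",b-a)
```

```text
corner [-108.35564513  163.69702192]
corner [-109.07006613 -164.56538209]
ring g [-56.13971084 -62.12592426] dia 65.27554321289062 ((478.9835510253906, -128.8040313720703), (63.85370635986328, 65.04765319824219), 79.96216583251953)
100 prong g [ 30.3 151.6] w px 15
100 prong g [28.3 64.1] w px 16
100 prong g [ 27.4 -15.4] w px 16
100 prong g [ 27.3 -86.9] w px 17
100 prong g [  27.8 -150.6] w px 16
60 prong g [ 59.5 152.1] w px 15
60 prong g [56.5 64. ] w px 16
60 prong g [ 55.3 -15.3] w px 17
60 prong g [ 55.2 -87.2] w px 18
60 prong g [  55.8 -150.8] w px 17
```

The wrist view shows the ring at px (316, 201), gauge (-56.5, -62), about 65 mm across, so probably the 64.5 one. The prongs are within about 1 mm of where they should be. I'm lowering the shut fingers into the ring.

Emit:
move_arm(motion=[[0.003,0,0.045,0],[0.003,0,0.085,0],[0.003,0,0.103,0],[0.003,0,0.103,0],[0.003,0,0.103,0]])

```text
t: 1.95
tcp_pos: [478.3, -132.1, 29.1]
tcp_rot: [3.129, -0.281, 0.002]
ft_force: [0.3, 0.2, 0.3]
finger_gap: 0.006
grip_force: 0.0
```

Run:
```python
from h import *
plan(-57,-62,27)
f=robot.grab_frame("wrist"); cv2.imwrite("pics/w2.png",cv2.resize(f["color"][100:400,150:500],None,fx=2,fy=2))
```

```text
t 1.95 gauge [-56.2 -65.6] z 29.1 F [0.3 0.2 0.3] shift [-0.0008 -0.0036  0.0021] twist -0.0004
```

View pics/w2.png

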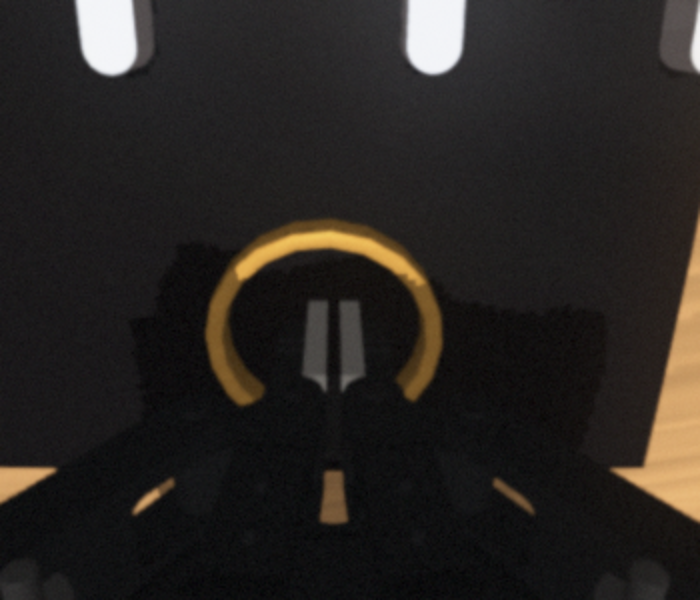

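Emit:
move_arm(motion=[[-0.001,-0.0035,0.003,0],[-0.001,-0.0035,0.003,0],[-0.001,-0.0035,0.003,0],[-0.001,-0.0035,0.003,0],[-0.001,-0.0035,0.003,0]], fingers=0.18, force=20)

```text
t: 2.5
tcp_pos: [477.8, -127.5, 25.3]
tcp_rot: [3.129, -0.279, 0.0]
ft_force: [-1.3, -0.5, -0.5]
finger_gap: 0.174
grip_force: 0.0
```

Run:
```python
from h import *
plan(-57,-120,27)
f=robot.grab_frame("wrist"); cv2.imwrite("pics/w3.png",cv2.resize(f["color"][100:400,150:500],None,fx=2,fy=2))
```

```text
t 2.5 gauge [-57.5 -61.2] z 25.3 F [-1.3 -0.5 -0.5] shift [ 0.0005  0.0588 -0.0017] twist 0.0
```

View pics/w3.png

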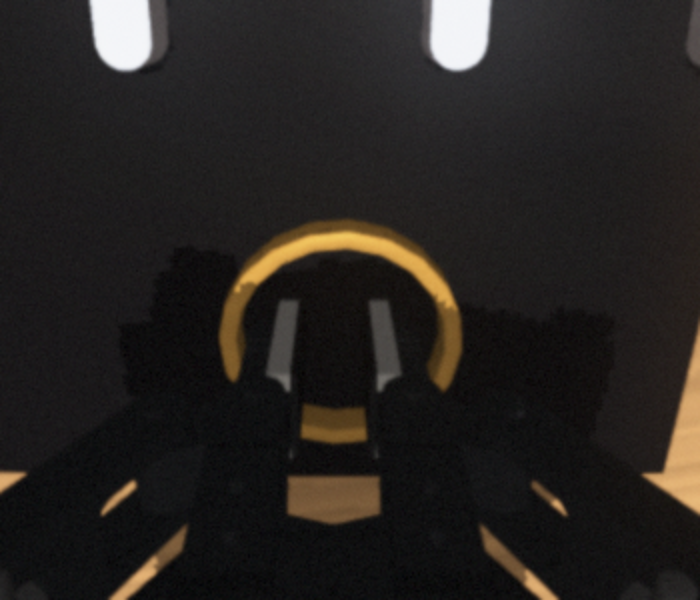

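Emit:
move_arm(motion=[[0,0.015,0,0],[0,0.03,0,0],[0,0.045,0,0],[0,0.061,0,0],[0,0.061,0,0]])

```text
t: 3.05
tcp_pos: [466.6, -189.9, 25.1]
tcp_rot: [3.128, -0.283, 0.001]
ft_force: [0.0, 0.7, 0.4]
finger_gap: 0.18
grip_force: 0.0
```

```bash
cat >> h.py <<'E'
def ring():
    f=robot.grab_frame("wrist"); im=f["color"]; hsv=cv2.cvtColor(im,cv2.COLOR_BGR2HSV)
    # visible front arc of the rim's outer edge (top z=15): fit circle
    m=cv2.inRange(hsv,(14,100,50),(32,255,255)); m[:150]=0; m[292:]=0; m[:,:240]=0; m[:,400:]=0
    h=cv2.convexHull(np.argwhere(m)[:,::-1].astype(np.int32))[:,0]
    # densify: topmost gold pixel per column
    P=[w2g(onz(f,(x,np.flatnonzero(m[:,x])[0]-.5),15)) for x in range(240,400) if m[:,x].any()]
    P=np.array(P); P=P[P[:,0]>P[:,0].max()-18]
    from scipy.optimize import least_squares
    r=least_squares(lambda q:np.hypot(*(P-q[:2]).T)-q[2],[P[:,0].max()-32,P[:,1].mean(),32],loss="soft_l1").x
    r2=least_squares(lambda q:np.hypot(*(P-q[:2]).T)-32.25,[P[:,0].max()-32,P[:,1].mean()],loss="soft_l1").x
    print("ring g free",np.round(r,1),"fixed",np.round(r2,1),len(P)); return f
E
python3 - <<'E'
from h import *
plan(-30,-120,25); ring()
E
```

```text
t 3.05 gauge [ -57.6 -124.6] z 25.1 F [0.  0.7 0.4] shift [ 0.0276 -0.0047  0.0002] twist -0.0008
ring g free [  -5.5 -263.1  103.2] fixed [  -2.2 -191.8] 6
```

```bash
python3 - <<'E'
s=open('h.py').read()
a=s.index("    h=cv2.convexHull(np.argwhere"); b=s.index("    from scipy.optimize")
s=s[:a]+'''    t=w2g(robot.get_obs()["tcp_pos"]); P=[]
    for x in range(200,440):
        q=[w2g(onz(f,(x,y-.5),15)) for y in np.flatnonzero(m[:,x])]
        q=[k for k in q if abs(k[1]-t[1])<38 and abs(k[1])<160 and 5<k[0]-t[0]<48]
        if q: P.append(q[0])
    P=np.array(P); P=P[P[:,0]>P[:,0].max()-18]
'''+s[b:]
open('h.py','w').write(s)
E
python3 - <<'E'
from h import *
ring()
E
```

```text
ring g free [-342.6 -140.8  319. ] fixed [ -55.4 -120.1] 73
```

Emit:
move_arm(motion=[[0.007,-0.004,0,0],[0.014,-0.004,0,0],[0.021,-0.004,0,0],[0.028,-0.004,0,0],[0.034,-0.004,0,0]])

```text
t: 3.65
tcp_pos: [501.9, -189.6, 25.1]
tcp_rot: [3.129, -0.279, 0.0]
ft_force: [-1.8, 0.2, 0.9]
finger_gap: 0.179
grip_force: 0.2
```

Run:
```python
from h import *
plan(-16,-120,25); f=ring(); cv2.imwrite("pics/w4.png",cv2.resize(f["color"][60:360,150:500],None,fx=2,fy=2))
```

```text
t 3.65 gauge [ -22.9 -118. ] z 25.1 F [-1.8  0.2  0.9] shift [0.0069 0.002  0.0001] twist 0.0002
ring g free [ -28.2 -116.6   29.5] fixed [ -31.3 -116.6] 107
```

View pics/w4.png

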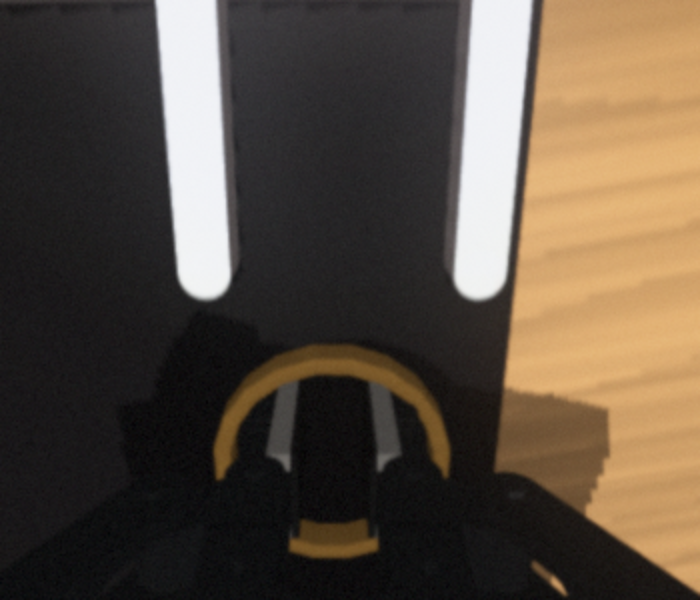

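The ring is ahead of the fingers, at about (-31, -117), still about 10 mm short of the prongs. The prong noses are at crop px (205, 290) and (480, 290). I'll keep pushing.

Emit:
move_arm(motion=[[0.003,0.0025,0,0],[0.006,0.0025,0,0],[0.008,0.0025,0,0],[0.01,0.0025,0,0],[0.012,0.0025,0,0]])

```text
t: 4.2
tcp_pos: [512.5, -194.3, 25.1]
tcp_rot: [-3.129, 0.279, 0.0]
ft_force: [-0.7, 0.6, 0.9]
finger_gap: 0.178
grip_force: 0.1
```

Run:
```python
from h import *
plan(-16,-120,25); ring()
```

```text
t 4.2 gauge [ -11.6 -120.7] z 25.1 F [-0.7  0.6  0.9] shift [-0.0044 -0.0007  0.0001] twist -0.0
ring g free [ -16.9 -119.3   29.5] fixed [ -19.9 -119.3] 106
```

Emit:
move_arm(motion=[[0.002,0,0,0],[0.004,0,0,0],[0.004,0,0,0]])

```text
t: 4.55
tcp_pos: [516.7, -195.0, 25.1]
tcp_rot: [3.129, -0.279, 0.001]
ft_force: [0.9, 0.3, 0.2]
finger_gap: 0.181
grip_force: 0.0
```

Run:
```python
from h import *
plan(-16,-120,25); ring()
```

```text
t 4.55 gauge [  -7.4 -120.7] z 25.1 F [0.9 0.3 0.2] shift [-0.0086 -0.0007  0.0001] twist 0.0
ring g free [ -12.3 -119.3   29.5] fixed [ -15.5 -119.3] 106
```

Run:
```python
from h import *
f=ring(); cv2.imwrite("pics/w5.png",cv2.resize(f["color"][60:360,150:500],None,fx=2,fy=2))
for g in ((20,-152),(20,-88),(20,-120)): print(proj(f,[*g2w(g),19]))
print(robot.get_obs()["ft_force"])
```

```text
ring g free [ -12.6 -119.2   29.6] fixed [ -15.6 -119.2] 106
(np.float64(384.1842943055792), np.float64(228.307565882494))
(np.float64(249.8717263073337), np.float64(228.2664714348515))
(np.float64(317.0258241806743), np.float64(228.3378383628277))
[-0.28147146  0.38890918  0.09991209]
```

View pics/w5.png

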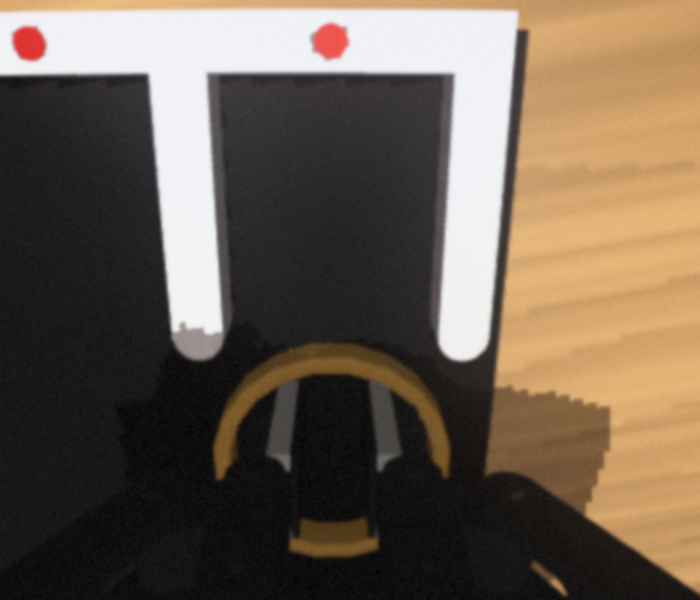

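```bash
sed -i 's/(x,y-.5),15)) for y/(x,y-.5),5)) for y/' h.py
python3 - <<'E'
from h import *
f=ring()
for p in ((215.5/2+150,455/2+60),(447/2+150,455/2+60)): print([np.round(w2g(onz(f,p,z)),1) for z in (5,15)])
print([np.round(w2g(onz(f,(332/2+150,y/2+60),z)),1) for y,z in ((343,5),(372,15),(520,15),(557,15))])
E
```

```text
ring g free [ -19.  -119.2   31.7] fixed [ -19.7 -119.2] 99
[array([-22.8, -86.2]), array([-15.9, -88.6])]
[array([ -22.8, -152.2]), array([ -15.9, -150. ])]
[array([  12.1, -119.5]), array([   8.6, -119.5]), array([ -37.1, -119.5]), array([ -50.1, -119.5])]
```

Corrected for the rim height: the ring has R of about 32 and sits at x of about -19.7, near the expected contact at -21. I'll push a little more and watch the force.

Emit:
move_arm(motion=[[0.0015,0,0,0],[0.003,0,0,0],[0.003,0,0,0]])

```text
t: 5.0
tcp_pos: [519.6, -195.5, 25.1]
tcp_rot: [3.129, -0.279, 0.0]
ft_force: [-0.2, 0.0, 0.4]
finger_gap: 0.18
grip_force: 0.0
```

Run:
```python
from h import *
plan(-16,-120,25); ring()
```

```text
t 5.0 gauge [  -4.4 -120.7] z 25.1 F [-0.2  0.   0.4] shift [-0.0116 -0.0007  0.0001] twist 0.0
ring g free [ -16.5 -119.2   31.9] fixed [ -16.8 -119.2] 98
```

Run:
```python
from h import *
f=ring(); hsv=cv2.cvtColor(f["color"],cv2.COLOR_BGR2HSV)
w=cv2.inRange(hsv,(0,0,110),(180,70,255))
for cx in (249,384):
    for x in range(cx-6,cx+14,4):
        col=np.flatnonzero(w[:300,x]); y=col.max(); print(x,y,np.round(w2g(onz(f,(x,y+.5),19)),1))
# back wall top edge/front edge and dot
print(np.flatnonzero(np.diff(w[:,317].astype(int))))
```

```text
ring g free [ -16.1 -119.2   31.7] fixed [ -16.8 -119.2] 98
243 243 [ 14.9 -84.1]
247 244 [ 14.4 -86. ]
251 244 [ 14.4 -87.9]
255 243 [ 15.  -89.9]
259 240 [ 16.6 -92. ]
378 245 [  13.9 -149.7]
382 245 [  13.9 -151.6]
386 244 [  14.4 -153.5]
390 242 [  15.5 -155.4]
394 234 [  19.7 -157. ]
[ 71  79  96 103]
```

Emit:
move_arm(motion=[[0.0015,0,0,0],[0.003,0,0,0],[0.003,0,0,0]])

```text
t: 5.4
tcp_pos: [522.5, -196.1, 25.1]
tcp_rot: [3.129, -0.279, 0.0]
ft_force: [-0.8, 0.0, 0.3]
finger_gap: 0.18
grip_force: 0.0
```

Run:
```python
from h import *
plan(-16,-120,25); f=ring(); cv2.imwrite("pics/w6.png",cv2.resize(f["color"][60:360,150:500],None,fx=2,fy=2))
```

```text
t 5.4 gauge [  -1.4 -120.7] z 25.1 F [-0.8  0.   0.3] shift [-0.0146 -0.0007  0.0001] twist 0.0
ring g free [ -13.2 -119.2   31.8] fixed [ -13.8 -119.2] 98
```

View pics/w6.png

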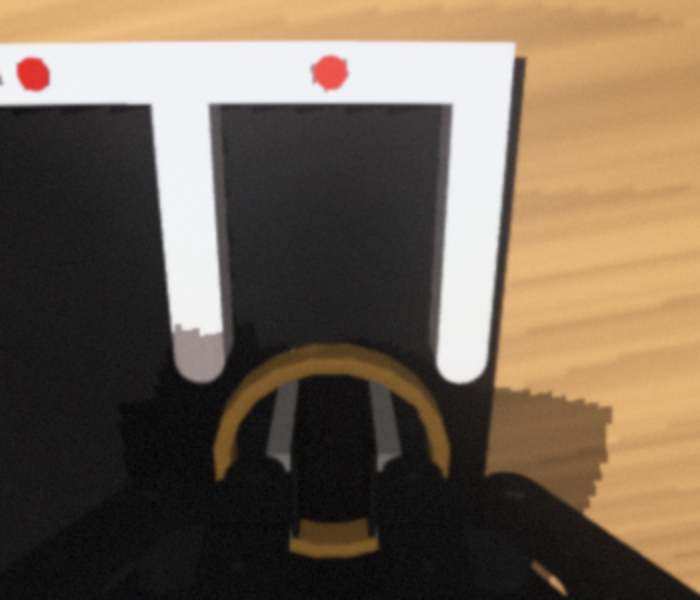

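The prongs now flank the ring, with noses at crop px (202, 380) and (461, 380), and contact looks close. That was my tenth picture, so from here I go by numbers only.

Emit:
move_arm(motion=[[0.0015,0,0,0],[0.003,0,0,0],[0.003,0,0,0]])

```text
t: 5.75
tcp_pos: [525.5, -196.6, 25.1]
tcp_rot: [3.129, -0.279, 0.0]
ft_force: [-0.2, -1.3, 1.0]
finger_gap: 0.182
grip_force: 0.0
```

Run:
```python
from h import *
plan(-16,-120,25); ring()
```

```text
t 5.75 gauge [   1.6 -120.7] z 25.1 F [-0.2 -1.3  1. ] shift [-0.0176 -0.0007  0.0001] twist 0.0001
ring g free [ -10.4 -119.2   31.9] fixed [ -10.8 -119.2] 98
```

The contact position of -20.95 is in the slot frame, whose origin is at gauge x = +20, so contact comes at gauge x of about -1. The ring is still 10 mm short, which fits the absence of force. I'll continue.

Emit:
move_arm(motion=[[0.002,-0.0005,0,0],[0.004,-0.0005,0,0],[0.006,-0.0005,0,0],[0.008,-0.0005,0,0],[0.01,-0.0005,0,0]])

```text
t: 6.3
tcp_pos: [535.3, -197.8, 25.1]
tcp_rot: [-3.129, 0.279, 0.0]
ft_force: [-0.7, 0.2, 0.1]
finger_gap: 0.181
grip_force: 0.5
```

Emit:
move_arm(motion=[[0.001,0,0,0],[0.002,0,0,0]])

```text
t: 6.5
tcp_pos: [536.5, -198.0, 24.8]
tcp_rot: [-3.129, 0.279, 0.003]
ft_force: [-7.3, 1.4, 1.6]
finger_gap: 0.179
grip_force: 2.9
```

Run:
```python
from h import *
plan(-16,-120,25); ring()
```

```text
t 6.5 gauge [  12.6 -120.1] z 24.8 F [-7.3  1.4  1.6] shift [-0.0286 -0.0001 -0.0001] twist 0.0001
ring g free [ 1.000e-01 -1.193e+02  3.170e+01] fixed [  -0.5 -119.3] 95
```

Contact made: 7 N, with the ring at gauge (-0.5, -119) against an expected -0.95, which confirms 64.5 mm. I'll hold briefly, then draw it back.

Emit:
move_arm(motion=[[0,0,0,0],[0,0,0,0],[0,0,0,0]])

```text
t: 6.85
tcp_pos: [536.3, -197.9, 24.8]
tcp_rot: [-3.129, 0.279, 0.003]
ft_force: [-4.8, -0.2, 1.3]
finger_gap: 0.176
grip_force: 2.2
```

Emit:
move_arm(motion=[[-0.015,0,0,0],[-0.026,0,0,0],[-0.036,0,0,0],[-0.046,0,0,0],[-0.056,0,0,0]])

```text
t: 7.35
tcp_pos: [481.5, -188.2, 25.2]
tcp_rot: [3.129, -0.279, 0.001]
ft_force: [0.3, -0.8, 0.7]
finger_gap: 0.184
grip_force: 0.1
```

```bash
sed -i 's/5<k\[0\]-t\[0\]<48/-5<k[0]-t[0]<58/' h.py
python3 - <<'E'
from h import *
plan(-40,-52,25); ring()
E
```

```text
t 7.35 gauge [ -43.2 -120.2] z 25.2 F [ 0.3 -0.8  0.7] shift [ 0.0032 -0.0682  0.0002] twist 0.0
ring g free [ -31.5 -119.8   32.3] fixed [ -31.5 -119.8] 111
```

Emit:
move_arm(motion=[[0,-0.018,0,0],[0,-0.034,0,0],[0,-0.05,0,0],[0,-0.064,0,0],[0,-0.0725,0,0]])

```text
t: 7.9
tcp_pos: [495.0, -116.0, 25.1]
tcp_rot: [-3.129, 0.278, -0.0]
ft_force: [-0.2, -0.0, 1.0]
finger_gap: 0.182
grip_force: 0.2
```

Run:
```python
from h import *
plan(-20,-52,25); ring()
```

```text
t 7.9 gauge [-42.7 -46.8] z 25.1 F [-0.2 -0.   1. ] shift [0.0227 0.0052 0.0001] twist 0.0002
ring g free [-43.1 -52.7  32. ] fixed [-43.4 -52.7] 106
```

Emit:
move_arm(motion=[[0.009,0.0052,0,0],[0.019,0.0052,0,0],[0.029,0.0052,0,0],[0.039,0.0052,0,0],[0.049,0.0052,0,0]])

```text
t: 8.45
tcp_pos: [543.1, -131.1, 25.1]
tcp_rot: [3.129, -0.28, 0.0]
ft_force: [-0.5, 0.0, 0.2]
finger_gap: 0.181
grip_force: 0.3
```

Run:
```python
from h import *
plan(20,-52,25); ring()
```

```text
t 8.45 gauge [  7.3 -53.2] z 25.1 F [-0.5  0.   0.2] shift [ 0.0127 -0.0012  0.0001] twist -0.0001
ring g free [ -4.6 -52.3  31.8] fixed [ -5.2 -52.3] 103
```

Emit:
move_arm(motion=[[0.003,-0.0005,0,0],[0.006,-0.0005,0,0],[0.009,-0.0005,0,0],[0.012,-0.0005,0,0],[0.014,-0.0005,0,0]])

```text
t: 9.0
tcp_pos: [555.1, -132.3, 24.8]
tcp_rot: [-3.128, 0.279, 0.005]
ft_force: [-9.6, 3.1, 5.0]
finger_gap: 0.179
grip_force: 5.0
```

Run:
```python
from h import *
plan(20,-52,25); ring()
```

```text
t 9.0 gauge [ 19.4 -52.2] z 24.8 F [-9.6  3.1  5. ] shift [ 0.0006 -0.0002 -0.0002] twist -0.0
ring g free [  6.4 -50.9  31.7] fixed [  5.8 -50.9] 103
```

Contact at slot 2: 10 N, with the ring at about (6, -51) against an expected 7. I'll press a little more, hold, then withdraw.

Emit:
move_arm(motion=[[0.001,0,0,0],[0.001,0,0,0],[0.001,0,0,0],[0.001,0,0,0]])

```text
t: 9.45
tcp_pos: [555.2, -132.3, 24.7]
tcp_rot: [-3.128, 0.279, 0.007]
ft_force: [-9.8, 3.1, 6.2]
finger_gap: 0.182
grip_force: 5.1
```

Run:
```python
from h import *
plan(-40,-52,25); ring()
```

```text
t 9.45 gauge [ 19.4 -52.1] z 24.7 F [-9.8  3.1  6.2] shift [-0.0594 -0.0001  0.    ] twist 0.0
ring g free [  6.2 -51.   31.9] fixed [  5.8 -51. ] 103
```

Emit:
move_arm(motion=[[-0.016,0,0,0],[-0.03,0,0,0],[-0.041,0,0,0],[-0.052,0,0,0],[-0.063,0,0,0]])

```text
t: 10.0
tcp_pos: [494.6, -121.7, 25.2]
tcp_rot: [3.129, -0.279, 0.001]
ft_force: [1.2, 0.3, 0.1]
finger_gap: 0.18
grip_force: 0.2
```

Run:
```python
from h import *
plan(-40,24,25); ring()
```

```text
t 10.0 gauge [-42.1 -52.4] z 25.2 F [1.2 0.3 0.1] shift [ 0.0021 -0.0764  0.0002] twist -0.0
ring g free [-30.3 -51.4  32.1] fixed [-30.5 -51.4] 110
```

Emit:
move_arm(motion=[[0,-0.02,0,0],[0,-0.038,0,0],[0,-0.056,0,0],[0,-0.07,0,0],[0,-0.082,0,0]])

```text
t: 10.55
tcp_pos: [509.7, -40.2, 25.1]
tcp_rot: [3.129, -0.279, 0.0]
ft_force: [-0.1, -0.7, 0.1]
finger_gap: 0.18
grip_force: 0.2
```

Run:
```python
from h import *
plan(-20,24,25); ring()
```

```text
t 10.55 gauge [-41.6  30.4] z 25.1 F [-0.1 -0.7  0.1] shift [0.0216 0.0064 0.0001] twist 0.0001
ring g free [-42.7  24.7  31.8] fixed [-43.3  24.7] 107
```

Emit:
move_arm(motion=[[0.009,0.006,0,0],[0.019,0.006,0,0],[0.029,0.006,0,0],[0.039,0.006,0,0],[0.049,0.006,0,0]])

```text
t: 11.1
tcp_pos: [557.6, -56.1, 25.0]
tcp_rot: [-3.129, 0.28, 0.0]
ft_force: [-0.8, 0.2, 0.3]
finger_gap: 0.179
grip_force: 0.2
```

Run:
```python
from h import *
plan(20,24.3,25); ring()
```

```text
t 11.1 gauge [ 8.3 23.3] z 25.0 F [-0.8  0.2  0.3] shift [ 0.0117 -0.001   0.    ] twist -0.0001
ring g free [-3.6 23.8 31.8] fixed [-4.1 23.8] 105
```

Emit:
move_arm(motion=[[0.006,-0.0005,0,0],[0.012,-0.0005,0,0],[0.018,-0.0005,0,0],[0.024,-0.0005,0,0],[0.03,-0.0005,0,0]])

```text
t: 11.65
tcp_pos: [586.8, -60.5, 25.1]
tcp_rot: [-3.129, 0.279, -0.0]
ft_force: [-0.4, -0.2, -0.4]
finger_gap: 0.183
grip_force: 0.2
```

Run:
```python
from h import *
plan(60,24.3,25); ring()
```

```text
t 11.65 gauge [37.8 24.1] z 25.1 F [-0.4 -0.2 -0.4] shift [ 0.0222 -0.0002  0.0001] twist 0.0
ring g free [-1225.2    25.4  1321.8] fixed [68.8 24.5] 156
```

It is entering slot 3 with no resistance. I'll push it home.

Emit:
move_arm(motion=[[0.005,0,0,0],[0.01,0,0,0],[0.014,0,0,0],[0.018,0,0,0],[0.021,0,0,0]])

```text
t: 12.2
tcp_pos: [607.3, -64.2, 25.1]
tcp_rot: [-3.129, 0.279, -0.0]
ft_force: [-1.5, 0.7, 0.0]
finger_gap: 0.182
grip_force: 0.2
```

Emit:
move_arm(motion=[[0.001,0,0,0],[0.002,0,0,0],[0.003,0,0,0],[0.003,0,0,0]])

```text
t: 12.6
tcp_pos: [609.0, -64.5, 24.9]
tcp_rot: [-3.129, 0.279, 0.004]
ft_force: [-5.7, 0.5, 3.3]
finger_gap: 0.181
grip_force: 2.7
```

```bash
sed -i 's/abs(k\[1\])<160 and/abs(k[1])<160 and k[0]<82 and/' h.py
python3 - <<'E'
from h import *
plan(60,24.3,25); ring()
E
```

```text
t 12.6 gauge [60.4 24.1] z 24.9 F [-5.7  0.5  3.3] shift [-0.0004 -0.0002 -0.0001] twist 0.0
ring g free [29.7 24.6 44.7] fixed [43.5 24.4] 112
```

The ring is home: 6 N, and the TCP is at x = 60.4, which equals 47.75 plus the 12.6 lag seen at the earlier contacts. I'll back off to the middle of the ring, shut the fingers and rise.

Emit:
move_arm(motion=[[-0.006,0,0,0],[-0.013,0,0,0],[-0.013,0,0,0],[-0.013,0,0,0],[-0.013,0,0,0]], fingers=0.05)

```text
t: 13.15
tcp_pos: [597.4, -62.4, 25.2]
tcp_rot: [3.129, -0.279, 0.001]
ft_force: [-0.0, 0.4, 0.4]
finger_gap: 0.049
grip_force: 0.0
```

Emit:
move_arm(motion=[[0,0,-0.01,0],[0,0,-0.03,0],[0,0,-0.07,0],[0,0,-0.11,0],[0,0,-0.11,0]])

```text
t: 13.65
tcp_pos: [599.9, -62.8, 141.2]
tcp_rot: [3.128, -0.279, 0.015]
ft_force: [0.1, -0.8, 0.3]
finger_gap: 0.051
grip_force: 0.0
```

Run:
```python
from h import *
plan(60,24.3,25)
f=robot.grab_frame("wrist"); hsv=cv2.cvtColor(f["color"],cv2.COLOR_BGR2HSV)
m=cv2.inRange(hsv,(14,100,50),(32,255,255))
M=np.zeros_like(m); q=np.array([proj(f,[*g2w(p),10]) for p in ((-20,-8),(74,-8),(74,56),(-20,56))],np.int32)
cv2.fillPoly(M,[q],255); m&=M
n,l,st,_=cv2.connectedComponentsWithStats(m); print(st[1:][st[1:,4]>100])
m=(l==1+np.argmax(st[1:,4])).astype(np.uint8)
h=cv2.convexHull(np.argwhere(m)[:,::-1].astype(np.int32))
for z in (5,15): print(z,[np.round(v,1) for v in (lambda W:(W.min(0),W.max(0)))(np.array([w2g(onz(f,p[0],z)) for p in h]))])
```

```text
t 13.65 gauge [51.1 24.1] z 141.2 F [ 0.1 -0.8  0.3] shift [ 0.0078 -0.0002  0.1163] twist 0.0
[[ 282  178   71   63 1415]]
5 [array([11.7, -8.1]), array([73.1, 57.5])]
15 [array([16.4, -6.8]), array([75.4, 56.2])]
```

The ring's rear edge is at x = 16.4, so its centre is at about 48.6 (home is 47.75), and y is about 24.7 (middle line 24). I'm handing in.

```bash
python3 -c "
from rig import robot
print(robot.job_done())"
```

```text
the job is handed in; nothing more can be done
None
```

I handed the job in at about 14 s. The bangle, which measured as the 64.5 mm one, was stopped by slots 1 and 2 and now rests against the back of slot 3; I touched nothing else, and the hand-in gave no verdict.

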